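# Set out the star sweets under their glass domes

## Task

Set out the two tasting boards: lay both green foil stars flat, side by side, on the wide pale board and the gold star flat in the middle of the small dark board, then gently cover each board with its own glass dome (pale knob on the pale board, dark knob on the dark one), seated level inside the lip. Leave the twist-wrapped sweets where they lie, and the boards where they stand.

Things in the scene. Friction and masses are not known exactly. Their poses are not given: they have to be found in the camera images.
- green_star_a_center (a point): Sweet in green foil, moulded as a five-pointed star with rounded points, 51 x 48 mm across and 20 mm high, lying flat, about 20 g; grip it across its sides at any yaw (48 to 56 mm wide). The point is its centre, 10 mm above what it lies on; z is up.
- green_star_b_center (a point): Sweet in green foil, moulded as a five-pointed star with rounded points, 56 x 53 mm across and 20 mm high, lying flat, about 20 g; grip it across its sides at any yaw (48 to 56 mm wide). The point is its centre, 10 mm above what it lies on; z is up. Slightly the bigger of the two green stars, otherwise the same kind.
- gold_star_center (a point): Sweet in gold (yellow) foil, moulded as a five-pointed star with rounded points, 51 x 48 mm across and 20 mm high, lying flat, about 20 g; grip it across its sides at any yaw (48 to 56 mm wide). The point is its centre, 10 mm above what it lies on; z is up.
- light_board_top (a point): Wide round serving board of pale wood, 179 mm in diameter, loose, 0.6 kg, upper surface 14 mm above the worktop. A raised lip runs round its edge, top 21 mm above the worktop; the inside of the lip flares from 158 mm diameter at the surface to 166 mm at the top and so centres the wide dome, which has 4 mm of play all round when seated. Two stars fit side by side with their centres 33 mm either side of the middle. The point is the middle of the upper surface; z is up.
- dark_board_top (a point): Small round serving board of dark brown wood, 129 mm in diameter, loose, 0.4 kg, upper surface 14 mm above the worktop. Raised lip as on the wide board, top 21 mm above the worktop, inside flaring from 108 mm to 116 mm diameter; it centres the small dome with 4 mm of play all round. One star fits in the middle. The point is the middle of the upper surface; z is up.
- light_dome_knob (a point): Wide clear glass dome with a pale wooden knob, about 0.4 kg, standing upright and loose on its open rim: 150 mm outer and 144 mm inner diameter, 62 mm high without the knob, inside about 59 mm high. The knob is round, 29 mm across at its widest and 34 mm high, and is the place to grip it from above. The point is the centre of the knob at its widest, 82 mm above the plane of the rim (14 mm below the knob's tip); z is up. It belongs on the wide pale board.
- dark_dome_knob (a point): Small clear glass dome with a dark brown wooden knob, about 0.25 kg, standing upright and loose on its open rim: 100 mm outer and 94 mm inner diameter, 56 mm high without the knob, inside about 53 mm high. Knob as on the wide dome (29 mm across, 34 mm high). The point is the centre of the knob at its widest, 76 mm above the plane of the rim; z is up. It belongs on the small dark board.
- gold_twist_center (a point): Bystander, not a star: sweet twisted into gold (yellow) foil with two flared ends, 45 x 71 mm and 32 mm high, lying flat; it stays where it lies. The point is its centre, half-way up; its long side is along its y.
- green_twist_center (a point): Bystander, not a star: sweet twisted into green foil with two flared ends, 49 x 75 mm and 35 mm high, lying flat; it stays where it lies. The point is its centre, half-way up; its long side is along its y.
There are look-alikes about, which are no part of the job. Leave any blue or pink look-alike of the part that bears green_star_b_center alone.

How it is judged:
By the outcome, as a careful person would: the job done as asked, in the order asked, and still so for the second after the job is handed in, with the robot touching nothing.
It also fails if it takes over 112 s, if anything falls off the work surface, if the arm or the gripper's body presses on something with over 40 N, if the wrist force passes 120 N, or if a joint passes its speed limit or range.

## Robot

A 6-joint arm with a two-finger parallel gripper is mounted at the origin on a cart in front of the work surface, level with it; the furniture and walls round the work are solid. World frame = base frame: x ahead of the robot, y to its left, z up, the work surface at z = 0. Lengths are in m, angles in degrees, forces in N, time in s.
With the tool pointing down it reaches from about 0.25 to 0.725 m from the base axis. Payload 9.7 kg.
Tool frame: the origin (TCP) lies midway between the tips of the shut fingers; the grasp point (between the pads) lies bot.hold_point_z behind it (bot.hold_point_z is the distance from the TCP to the grasp point, in m); z points along the fingers, y is the line along which they close (so a half turn about z gives the same grasp; the last joint's range is limited). The gripper opens to 85 mm and grips with 20 to 120 N. Pads are 22 mm wide; open, the fingers measure 114 mm over their backs; the gripper's body (76 mm by 85 mm) begins 54 mm behind the grasp point. The pads swing forward as they close: fully open they stand 13 mm farther back than shut.
Start: joints at [76.604, 4.979, 10.078, 95.1, 0, 90], TCP at [0.127, 0.535, 0.231] pointing down, gripper open.
Joint ranges: [-179.16, 179.16], [-48.56, 103.87], [-65.8, 70.77], [-126.05, 130.52], [-82.76, 87.17], [-180, 180]. Speed limits (degrees/s): [127.2, 127.2, 147.25, 180, 180, 180].

## Interface

Orientations are given as [roll, pitch, yaw] about the fixed x, y, z axes, in that order (R = Rz(yaw) Ry(pitch) Rx(roll)).
In Python, from workcell import bot, camera, camera_model, ticket gives the robot as it stands.
- The arm moves only by the tool send_rows, never from a script. Its argument "targets" is text: rows parted by semicolons, each of 5 numbers parted by spaces: the shift along the tool's x, y, z in mm, then the turn about the tool's z in degrees, then the closure in counts, from 0 (fully open) to 255 (shut). A call has 1 to 20 rows; each row is the pose to reach, as a shift and turn from the pose commanded when the call began, along the tool's axes at that moment; what a row does not reach only later rows make up. A row lasts 1/8 s, in which the tool goes at most 62.5 mm and 10.7 degrees, less where a joint would pass 70% of its speed; a pose out of reach is approached as far as the arm can. A call with a gripper value outside its range is refused whole. The fingers move at their own pace and stop on an object; "newtons" is the grip in N (left out, the last holds). Time passes only in rows, so rows that repeat a pose let the fingers close. It gives the time, the measured TCP pose, the force, the opening and the grip force at its end, in the units of the state.
- bot.get_obs(): the state, without advancing time (a new reading comes with each control period).
- camera(name): name is "scene" or "top" or "wrist"; returns the picture (384x512x3 uint8, blue, green, red); there is no depth.
- camera_model(name): a dict with "K" (3x3 intrinsics, pixels), "pose" (4x4, takes a point from camera to world coordinates); the wrist camera has in their place "T_tool_cam" (4x4, takes a point from camera to tool coordinates, whose origin is the TCP and whose axes are the flange's). Camera axes: x right, y down, z forward; pixel columns grow to the right and rows downward; lengths in m; the calibration is good to about 2 mm. A picture is of the moment at which its call begins: read the wrist's pose just before it. camera_model takes no time and is no camera call.
- ticket.job_done(): hands the job in; it is judged then, once.
The state is a dict: "time": time; "q": joint angles; "qd": joint speeds; "joint_efforts": joint torques, N m; "ee_pos": TCP position; "tcp_rot": TCP orientation; "wrist_force": force on the tool from outside, world axes, zero at the start; "torque": the same for the moment, N m; "opening": finger opening in m; "grasp_force": force on a finger pad.
Only numpy, scipy, OpenCV 4.12 (cv2) and the standard library are available. Lean on these libraries where they do the work, as an engineer would, in place of code of your own. Each camera call takes 0.05 s, during which the arm holds its last target. There are 200 camera calls.

## Working session

There is one attempt and no reset: what is moved stays moved. The work goes in short steps, Python scripts to look and compute and a tool call to move; the robot and the scene stay as the last step left them, time stands still between calls to the robot, and variables do not carry over. Pictures are saved under pics/ and viewed, at most 14 in all, crops included, and the job is handed in when it is done.

Besides the shell and the picture viewer there is one more tool, called as name(argument=value, ...) on one line, values as JSON. send_rows: Moves the arm, as the interface text tells. Its arguments: {"type":"object","properties":{"targets":{"type":"string"},"newtons":{"type":"number"}},"required":["targets"]}

```bash
ls; mkdir -p pics; python3 - <<'E'
from workcell import bot,camera,camera_model,ticket
import cv2
print(bot.get_obs(), bot.hold_point_z)
for n in("scene","top"):
    cv2.imwrite(f"pics/{n}0.png",camera(n)); m=camera_model(n);print(n,m["K"],m["pose"])
print(camera_model("wrist"))
E
```

```text
pics
{'time': 0.0, 'q': array([7.66027296e+01, 5.01182139e+00, 1.00352509e+01, 9.50988785e+01,
       1.00544633e-03, 9.00007878e+01]), 'qd': array([-0.01705934, -0.12170157,  0.12982582, -0.01490523, -0.02652609,
        0.06290549]), 'joint_efforts': array([ 4.53139164e-04, -5.20392752e+01,  4.64799607e+01,  1.65140675e-02,
        9.27703627e-05, -1.26964178e-06]), 'ee_pos': array([0.12738034, 0.53482132, 0.23058328]), 'tcp_rot': array([-1.79924551e+02, -1.00440808e-03,  1.66601940e+02]), 'wrist_force': array([-1.42155672,  0.07149082, -0.08535411]), 'torque': array([ 0.02035785, -0.04037058, -0.03447113]), 'grasp_force': 0.0, 'opening': 0.08505775754901222} 0.0187
scene [[414.79198589   0.         251.44561218]
 [  0.         414.79198589 192.19889282]
 [  0.           0.           1.        ]] [[ 0.8417706  -0.41074654  0.35029921  0.07642537]
 [-0.53978391 -0.64938179  0.53566465 -0.67708042]
 [ 0.00745553 -0.63999263 -0.76834487  0.94965415]
 [ 0.          0.          0.          1.        ]]
top [[471.81603726   0.         255.82224079]
 [  0.         471.81603726 193.06789154]
 [  0.           0.           1.        ]] [[-0.01510617 -0.99274568  0.11928045  0.32990538]
 [-0.99987149  0.01563844  0.0035275  -0.09741873]
 [-0.00536727 -0.11921183 -0.99285434  1.55160178]
 [ 0.          0.          0.          1.        ]]
{'K': array([[297.22926506,   0.        , 250.94308117],
       [  0.        , 297.22926506, 194.88446952],
       [  0.        ,   0.        ,   1.        ]]), 'T_tool_cam': array([[-1.27772050e-03, -9.51476849e-01, -3.07717685e-01,
         7.78260009e-02],
       [ 9.99998747e-01, -9.28004007e-04, -1.28281404e-03,
        -1.04199391e-04],
       [ 9.35004612e-04, -3.07718939e-01,  9.51476842e-01,
        -1.41838947e-01],
       [ 0.00000000e+00,  0.00000000e+00,  0.00000000e+00,
         1.00000000e+00]])}
```

View pics/scene0.png

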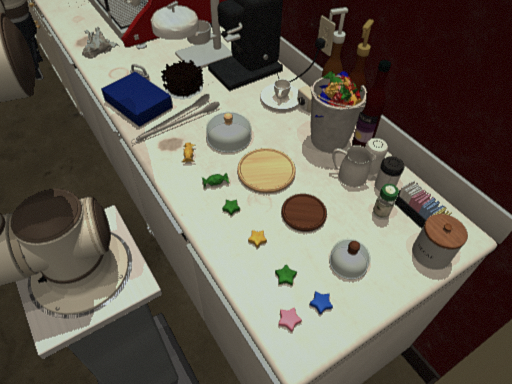

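View pics/top0.png

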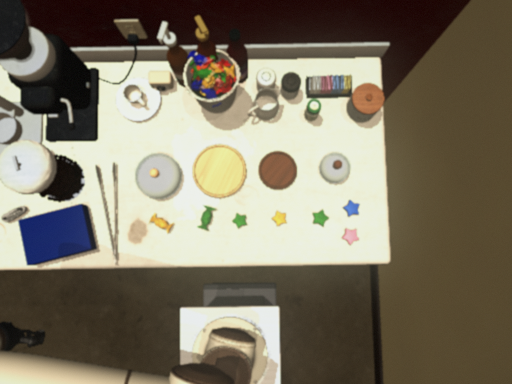

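Scene picture: the pale board is at (266,170) and the dark board at (304,212). The wide dome is at (228,130) and the small dome at (350,258).

Green candidates:
- (231,207) and (286,274) are five-pointed stars.
- (215,181) is a twist wrap.

Gold candidates:
- (257,238) is a star.
- (189,152) is a twist wrap.

Blue (321,302) and pink (290,319) are look-alikes and stay put. Next I measure and confirm with a crop.

```bash
cat > h.py <<'E'
import numpy as np, cv2
from scipy.spatial.transform import Rotation as R
from workcell import bot,camera,camera_model,ticket
def grab(n):
    m=camera_model(n)
    if n=="wrist":
        o=bot.get_obs(); T=np.eye(4); T[:3,:3]=R.from_euler('xyz',o['tcp_rot'],degrees=True).as_matrix(); T[:3,3]=o['ee_pos']
        P=T@m["T_tool_cam"]
    else: P=m["pose"]
    return camera(n),m["K"],P
def ray(v,px):
    _,K,P=v; d=P[:3,:3]@np.linalg.solve(K,[px[0],px[1],1.]); return P[:3,3],d/np.linalg.norm(d)
def onz(v,px,z):
    c,d=ray(v,px); return c+d*(z-c[2])/d[2]
def tri(a,pa,b,pb):
    c1,d1=ray(a,pa);c2,d2=ray(b,pb)
    s=np.linalg.lstsq(np.c_[d1,-d2],c2-c1,rcond=None)[0]
    p,q=c1+s[0]*d1,c2+s[1]*d2; return (p+q)/2,np.linalg.norm(p-q)
def blobs(img,lo,hi,amin=20):
    m=cv2.inRange(cv2.cvtColor(img,cv2.COLOR_BGR2HSV),np.array(lo),np.array(hi))
    cs=cv2.findContours(m,cv2.RETR_EXTERNAL,cv2.CHAIN_APPROX_NONE)[0]
    out=[]
    for c in cs:
        if cv2.contourArea(c)>=amin:
            M=cv2.moments(c); out.append((M['m10']/M['m00'],M['m01']/M['m00'],cv2.contourArea(c),c))
    return out
COL=dict(green=((45,90,30),(75,255,255)),gold=((18,130,120),(30,255,255)),dark=((0,80,20),(14,255,125)),pale=((12,50,150),(28,140,255)))
E
cat > m.py <<'E'
from h import *
V={n:grab(n) for n in("scene","top")}
for k in COL:
  for n in V:
    print(k,n,[(round(x),round(y),int(a)) for x,y,a,_ in blobs(V[n][0],*COL[k]) if a>15])
s=V["scene"][0]
cv2.imwrite("pics/crop.png",cv2.resize(s[100:340,160:400],(600,600),interpolation=2))
t=V["top"][0]
cv2.imwrite("pics/cropt.png",cv2.resize(t[130:260,110:380],(800,385),interpolation=2))
E
python3 m.py
```

```text
green scene [(286, 275, 219), (231, 206, 137), (389, 192, 208), (215, 179, 160), (345, 93, 63), (332, 77, 75)]
green top [(239, 220, 87), (320, 218, 106), (206, 217, 121), (201, 73, 94)]
gold scene [(257, 237, 123), (188, 150, 92), (354, 99, 24), (332, 87, 58), (368, 24, 30)]
gold top [(161, 223, 118), (279, 218, 86), (209, 81, 92), (229, 70, 49), (214, 68, 43), (201, 28, 134)]
dark scene [(353, 247, 100), (470, 313, 6371), (447, 228, 68), (445, 238, 129), (39, 223, 518), (414, 204, 42), (99, 218, 201), (304, 212, 1244), (70, 202, 258), (339, 100, 123), (11, 55, 29), (26, 54, 146), (3, 36, 28), (337, 20, 55), (11, 28, 171), (428, 74, 26769), (159, 20, 1317)]
dark top [(244, 380, 20), (187, 376, 70), (379, 356, 37), (377, 332, 25), (61, 182, 331), (277, 170, 983), (228, 83, 65), (15, 47, 148), (256, 25, 19041)]
pale scene [(75, 303, 403), (117, 249, 201), (87, 224, 247), (266, 169, 1836), (170, 144, 226), (228, 115, 30), (306, 91, 78), (1, 51, 27), (82, 41, 68)]
pale top [(141, 381, 97), (174, 380, 67), (54, 373, 1833), (233, 347, 1282), (137, 231, 349), (161, 223, 219), (279, 218, 139), (171, 195, 21), (154, 172, 60), (219, 171, 2241), (45, 168, 71), (316, 121, 67), (198, 226, 1205), (277, 115, 83), (141, 103, 68), (133, 92, 25), (237, 111, 1200), (290, 95, 130), (347, 81, 62), (165, 81, 150), (369, 84, 46), (236, 69, 61)]
```

View pics/crop.png

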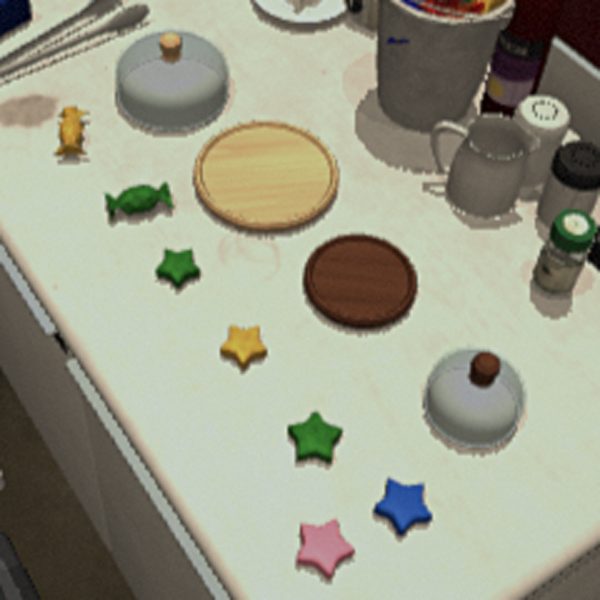

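View pics/cropt.png

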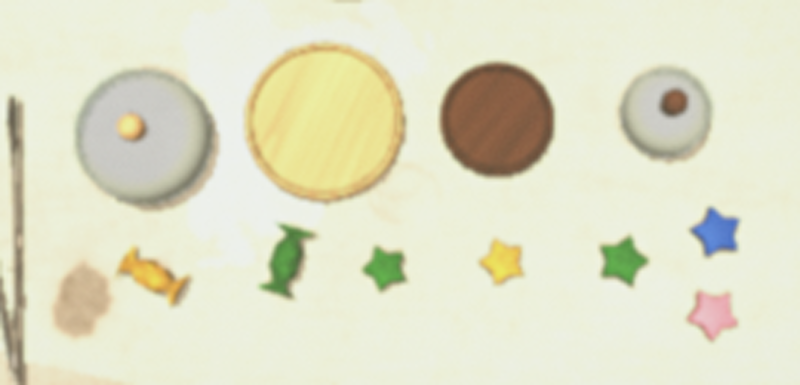

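The crops confirm it: green stars at crop (178,267) and (315,438), the gold star at (243,345), and the twists are clearly different shapes. Next I triangulate.

```bash
cat > m2.py <<'E'
from h import *
V={n:grab(n) for n in("scene","top")}
def near(n,k,p):
    return min(blobs(V[n][0],*COL[k]),key=lambda b:(b[0]-p[0])**2+(b[1]-p[1])**2)
def ell(b):
    (x,y),ax,_=cv2.fitEllipse(cv2.convexHull(b[3])); return (x,y)
L=[("gA","green",(231,206),(239,220)),("gB","green",(286,275),(320,218)),("gold","gold",(257,237),(279,218)),("dark","dark",(304,212),(277,170)),("pale","pale",(266,169),(219,171)),("kd","dark",(353,247),(338,165)),("kl","pale",(228,117),(154,172)),("twg","green",(215,179),(206,217)),("twy","gold",(188,150),(161,223))]
for nm,k,a,b in L:
    A=near("scene",k,a);B=near("top",k,b)
    pa,pb=A[:2],B[:2]
    if nm in("dark","pale"): pa,pb=ell(A),ell(B)
    p,e=tri(V["scene"],pa,V["top"],pb)
    print(nm,np.round(pa,1),np.round(pb,1),p.round(4),round(e,4), onz(V["top"],pb,p[2]).round(4)[:2])
for nm,b in(("blue",(352,208)),("pink",(350,236)),("kd",(337.5,164)),("domed",(335,168)),("domeL",(158.5,176))): print(nm,onz(V["top"],b,.02).round(3),onz(V["top"],b,.08).round(3))
E
python3 m2.py
```

```text
gA [230.7 206.4] [239.3 220.1] [ 0.426  -0.0364  0.0116] 0.0015 [ 0.4267 -0.0367]
gB [285.5 274.9] [319.7 217.6] [ 0.4303 -0.2987  0.0125] 0.0015 [ 0.431  -0.2991]
gold [257.1 236.8] [279.3 218.1] [ 0.4306 -0.1668  0.0173] 0.0009 [ 0.431 -0.167]
dark [303.7 212.1] [277.4 170. ] [ 0.5904 -0.1641  0.011 ] 0.001 [ 0.5908 -0.1643]
pale [266.  168.8] [219.5 170.9] [0.5891 0.0265 0.0189] 0.0004 [0.5893 0.0264]
kd [353.4 247. ] [277.4 169.9] [ 0.6693 -0.2219 -0.148 ] 0.1424 [ 0.6181 -0.1713]
kl [227.6 115.4] [153.5 172.3] [0.5753 0.2279 0.0926] 0.0014 [0.5759 0.2275]
twg [215.  179.3] [206.  217.4] [0.4362 0.0717 0.0193] 0.0015 [0.4368 0.0714]
twy [187.9 150.2] [160.6 222.5] [0.4211 0.2177 0.0277] 0.0018 [0.4219 0.2174]
blue [ 0.46  -0.404  0.02 ] [ 0.455 -0.392  0.08 ]
pink [ 0.369 -0.394  0.02 ] [ 0.368 -0.382  0.08 ]
kd [ 0.606 -0.362  0.02 ] [ 0.595 -0.352  0.08 ]
domed [ 0.593 -0.354  0.02 ] [ 0.583 -0.343  0.08 ]
domeL [0.575 0.227 0.02 ] [0.566 0.214 0.08 ]
```

Stars, boards and knobs are located to about 2 mm. I go above green star A with the tool at yaw 90, so tool x = world y and tool y = world x.

send_rows(targets="-423 -486 60 76.6 0;-423 -486 60 76.6 0;-423 -486 60 76.6 0;-423 -486 60 76.6 0;-423 -486 60 76.6 0;-423 -486 60 76.6 0;-423 -486 60 76.6 0;-423 -486 60 76.6 0;-423 -486 60 76.6 0;-423 -486 60 76.6 0;-423 -486 60 76.6 0;-423 -486 60 76.6 0;-423 -486 60 76.6 0;-423 -486 60 76.6 0;-423 -486 60 76.6 0;-423 -486 60 76.6 0", newtons=25)

```text
time: 2.3
ee_pos: [0.4263, -0.0353, 0.1715]
tcp_rot: [180.0, 0.0, 90.1]
wrist_force: [-0.3, 0.3, -0.8]
opening: 0.0857
grasp_force: 0.0
```

```bash
cat > w.py <<'E'
import sys
from h import *
v=grab("wrist"); o=bot.get_obs(); print(round(o['time'],2),o['ee_pos'].round(4),o['tcp_rot'].round(2))
if len(sys.argv)>1: cv2.imwrite(f"pics/{sys.argv[1]}.png",v[0])
for k in COL:
  for x,y,a,c in blobs(v[0],*COL[k],300):
    (cx,cy),ax,_=cv2.fitEllipse(cv2.convexHull(c))
    print(k,round(x),round(y),int(a),"z.015",onz(v,(x,y),.015)[:2].round(4),"z.021 ell",onz(v,(cx,cy),.021)[:2].round(4),np.round(ax))
E
python3 w.py w1
```

```text
2.35 [ 0.4263 -0.0354  0.1714] [179.99   0.    90.04]
green 252 179 1200 z.015 [ 0.428  -0.0363] z.021 ell [ 0.4282 -0.0346] [48. 49.]
green 263 66 2593 z.015 [0.4381 0.0716] z.021 ell [0.439  0.0751] [ 84. 154.]
gold 256 287 784 z.015 [ 0.4326 -0.1678] z.021 ell [ 0.4323 -0.1642] [36. 43.]
dark 409 268 4322 z.015 [ 0.6081 -0.1419] z.021 ell [ 0.6012 -0.1399] [ 66. 101.]
pale 318 175 321 z.015 [ 0.496  -0.0317] z.021 ell [ 0.4962 -0.0324] [31. 55.]
pale 422 110 24246 z.015 [0.5926 0.0326] z.021 ell [0.5926 0.0366] [170. 202.]
```

View pics/w1.png

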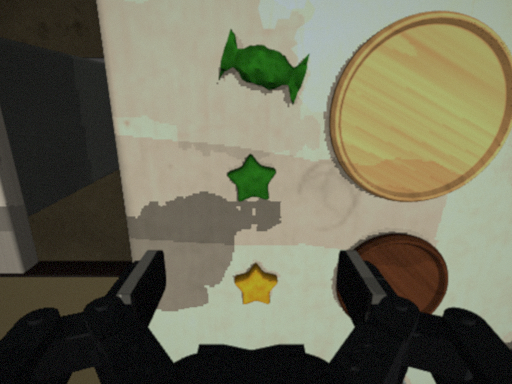

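The wrist view shows green star A at (252,179), directly under the tool at (0.4275, -0.036). The twist is well clear. Descend and grip.

send_rows(targets="-1 1 100 0 0;-1 1 150 0 0;-1 1 168 0 0;-1 1 168 0 0;-1 1 168 0 255;-1 1 168 0 255;-1 1 168 0 255;-1 1 168 0 255;-1 1 168 0 255;-1 1 168 0 255;-1 1 160 0 255;-1 1 68 0 255;-1 1 68 0 255", newtons=25)

```text
time: 3.98
ee_pos: [0.4284, -0.0368, 0.1073]
tcp_rot: [179.8, 0.0, 90.0]
wrist_force: [0.2, -0.2, -0.2]
opening: 0.0482
grasp_force: 26.1
```

send_rows(targets="30 162 -30 0 255;30 162 -30 0 255;30 162 -30 0 255;30 162 -30 0 255;30 162 -30 0 255")

```text
time: 4.6
ee_pos: [0.5889, -0.0068, 0.1336]
tcp_rot: [-180.0, 0.0, 90.0]
wrist_force: [-0.7, -0.5, -0.6]
opening: 0.048
grasp_force: 26.2
```

```bash
python3 w.py w2
```

```text
4.65 [ 0.5886 -0.0069  0.1337] [-179.99    0.     90.  ]
green 252 258 5312 z.015 [ 0.5904 -0.0781] z.021 ell [ 0.5905 -0.075 ] [ 99. 100.]
green 65 98 3503 z.015 [0.4345 0.072 ] z.021 ell [0.441  0.0731] [ 86. 118.]
dark 252 321 5445 z.015 [ 0.5908 -0.1537] z.021 ell [ 0.5913 -0.1463] [ 84. 121.]
pale 258 133 25814 z.015 [0.5954 0.0436] z.021 ell [0.5936 0.0383] [204. 204.]
```

View pics/w2.png

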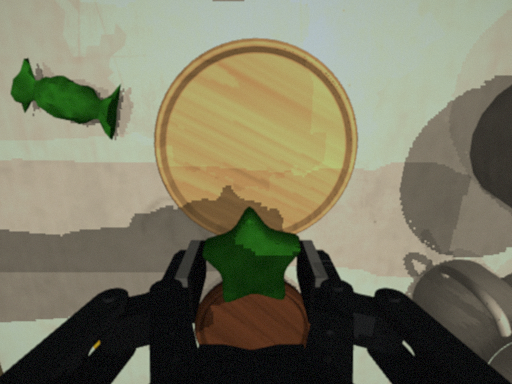

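The star is held level and the board is ahead, outline spanning about (154–358, 38–242). I fit a circle to its rim rays for the centre.

```bash
cat > fit.py <<'E'
import sys
from h import *
from scipy.optimize import least_squares
def board(v,k,Rr,z=.021,keep=None):
    c=max((b for b in blobs(v[0],*COL[k],300)),key=lambda b:b[2])[3]
    p=np.array([onz(v,q[0],z)[:2] for q in cv2.convexHull(cv2.approxPolyDP(c,.5,True))])
    r=least_squares(lambda s:np.hypot(p[:,0]-s[0],p[:,1]-s[1])-s[2],[*p.mean(0),Rr],loss='soft_l1',f_scale=.001)
    print(k,r.x.round(4),"n",len(p),"med res",np.median(abs(r.fun)).round(4))
if __name__=="__main__":
    for n in sys.argv[1].split(','):
        v=grab(n); print(n)
        if n=="wrist": board(v,"pale",.0895)
        else:
            for k,pt,Rr in(("pale",dict(scene=(266,169),top=(219,171))[n],.0895),("dark",dict(scene=(304,212),top=(277,170))[n],.0645)):
                b=min(blobs(v[0],*COL[k],300),key=lambda b:np.hypot(b[0]-pt[0],b[1]-pt[1]))
                p=np.array([onz(v,q[0],.021)[:2] for q in cv2.convexHull(b[3])])
                r=least_squares(lambda s:np.hypot(p[:,0]-s[0],p[:,1]-s[1])-s[2],[*p.mean(0),Rr],loss='soft_l1',f_scale=.002)
                print(k,r.x.round(4))
E
python3 fit.py wrist,top,scene
```

```text
wrist
pale [0.5935 0.0288 0.0872] n 45 med res 0.0001
top
pale [ 0.5877 -0.2261  0.3593]
dark [ 0.5893 -0.1642  0.0603]
scene
pale [0.5899 0.0287 0.0882]
dark [ 0.5857 -0.1672  0.0638]
```

send_rows(targets="2 3 60 0 255;2 3 100 0 255;2 3 112 0 255;2 3 115 0 255;2 3 115 0 255;2 3 115 0 255;2 3 115 0 60;2 3 115 0 60;2 3 115 0 60;2 3 80 0 60;2 3 20 0 0;2 3 0 0 0;2 3 0 0 0")

```text
time: 6.42
ee_pos: [0.5933, -0.0047, 0.135]
tcp_rot: [179.8, 0.0, 90.0]
wrist_force: [0.6, -0.3, -0.4]
opening: 0.0854
grasp_force: 0.0
```

send_rows(targets="-290 -159 -20 0 0;-290 -159 -20 0 0;-290 -159 -20 0 0;-290 -159 -20 0 0;-290 -159 -20 0 0;-290 -159 -20 0 0;-290 -159 -20 0 0;-290 -159 -20 0 0")

```text
time: 7.42
ee_pos: [0.4337, -0.2937, 0.1524]
tcp_rot: [-179.9, -0.1, 90.1]
wrist_force: [-0.1, 0.5, -0.6]
opening: 0.0851
grasp_force: 0.0
```

```bash
python3 w.py w3; python3 m2.py | head -4
```

```text
7.47 [ 0.4338 -0.2936  0.1526] [-1.7996e+02 -4.0000e-02  9.0090e+01]
green 248 188 1604 z.015 [ 0.4319 -0.2983] z.021 ell [ 0.4318 -0.2965] [56. 57.]
gold 250 37 1799 z.015 [ 0.4333 -0.1659] z.021 ell [ 0.433 -0.167] [59. 66.]
dark 441 267 1264 z.015 [ 0.6382 -0.3872] z.021 ell [ 0.6335 -0.3835] [35. 52.]
dark 434 50 14342 z.015 [ 0.5907 -0.1761] z.021 ell [ 0.5873 -0.164 ] [144. 172.]
gA [215.2 179.3] [206.  217.4] [0.4363 0.0715 0.0195] 0.0011 [0.4368 0.0713]
gB [285.6 274.9] [228.8 169.3] [ 0.7452  0.0453 -0.834 ] 0.0089 [0.7413 0.0476]
gold [255.8 236.9] [279.1 218.1] [ 0.4291 -0.1656  0.0172] 0.0042 [ 0.4309 -0.1666]
dark [311.9 223.8] [277.4 170. ] [ 0.6094 -0.1728 -0.0508] 0.0193 [ 0.6012 -0.1673]
```

Star A is on the board. Now grip green star B at (0.4315, -0.2985) and lift it.

send_rows(targets="-5 -2 80 0 0;-5 -2 130 0 0;-5 -2 150 0 0;-5 -2 150 0 0;-5 -2 150 0 255;-5 -2 150 0 255;-5 -2 150 0 255;-5 -2 150 0 255;-5 -2 150 0 255;-5 -2 150 0 255;-5 -2 140 0 255;-5 -2 20 0 255;-5 -2 20 0 255;-5 -2 20 0 255")

```text
time: 9.32
ee_pos: [0.4334, -0.3012, 0.1397]
tcp_rot: [179.6, 0.3, 90.0]
wrist_force: [0.7, -1.1, -1.1]
opening: 0.0533
grasp_force: 26.6
```

send_rows(targets="360 160 0 0 255;360 160 0 0 255;360 160 0 0 255;360 160 0 0 255;360 160 0 0 255;360 160 0 0 255;360 160 0 0 255;360 160 0 0 255;360 160 0 0 255")

```text
time: 10.45
ee_pos: [0.5909, 0.0591, 0.1334]
tcp_rot: [-180.0, 0.0, 89.9]
wrist_force: [-0.7, -0.9, 0.2]
opening: 0.053
grasp_force: 26.6
```

```bash
python3 w.py w4; python3 - <<'E'
from h import *
v=grab("top")
for x,y,a,c in blobs(v[0],*COL["green"]): print(round(x,1),round(y,1),a,onz(v,(x,y),.03)[:2].round(4))
E
```

```text
10.5 [0.5909 0.0589 0.1335] [-1.800e+02  2.000e-02  8.992e+01]
green 251 255 6205 z.015 [ 0.5914 -0.0087] z.021 ell [ 0.5917 -0.0057] [107. 109.]
green 77 176 2783 z.015 [0.4346 0.0712] z.021 ell [0.4412 0.0748] [ 84. 103.]
gold 12 16 569 z.015 [0.4084 0.1986] z.021 ell [0.4179 0.199 ] [40. 46.]
dark 252 338 1231 z.015 [ 0.5928 -0.1108] z.021 ell [ 0.5924 -0.1056] [25. 83.]
pale 268 184 9387 z.015 [0.6077 0.0638] z.021 ell [0.5946 0.0438] [140. 166.]
pale 271 163 1365 z.015 [0.6092 0.0831] z.021 ell [0.5948 0.0385] [174. 188.]
228.9 169.3 65.5 [ 0.5925 -0.0051]
313.2 110.2 20.5 [ 0.7863 -0.2863]
201.2 72.9 94.5 [0.9215 0.0851]
```

View pics/w4.png

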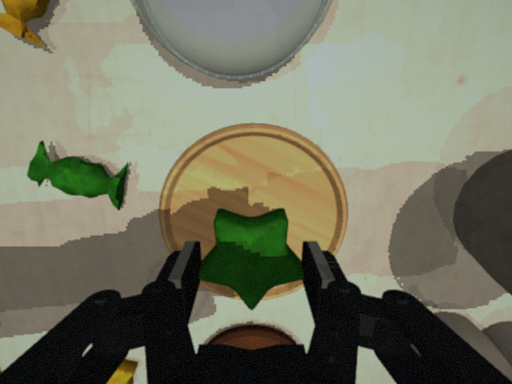

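Star B is held, point towards star A; star A lies at (0.5925, -0.005). I place B 66 mm further in y.

send_rows(targets="2 1 60 0 255;2 1 100 0 255;2 1 112 0 255;2 1 115 0 255;2 1 115 0 255;2 1 115 0 255;2 1 115 0 50;2 1 115 0 50;2 1 115 0 50;2 1 80 0 50;2 1 20 0 0;2 1 0 0 0;2 1 0 0 0")

```text
time: 12.18
ee_pos: [0.5932, 0.0624, 0.135]
tcp_rot: [179.8, -0.0, 90.0]
wrist_force: [0.1, -0.0, -1.3]
opening: 0.0856
grasp_force: 0.0
```

send_rows(targets="-227 -159 -20 0 0;-227 -159 -20 0 0;-227 -159 -20 0 0;-227 -159 -20 0 0;-227 -159 -20 0 0;-227 -159 -20 0 0;-227 -159 -20 0 0")

```text
time: 13.05
ee_pos: [0.4332, -0.1644, 0.1521]
tcp_rot: [-179.9, -0.0, 90.0]
wrist_force: [1.2, -0.3, -1.3]
opening: 0.0853
grasp_force: 0.0
```

```bash
python3 w.py w5; python3 - <<'E'
from h import *
v=grab("top")
for x,y,a,c in blobs(v[0],*COL["green"]): print(round(x,1),round(y,1),a,onz(v,(x,y),.03)[:2].round(4))
E
```

```text
13.1 [ 0.4334 -0.1641  0.1523] [-1.7993e+02 -4.0000e-02  9.0040e+01]
green 455 9 808 z.015 [ 0.6012 -0.0163] z.021 ell [ 0.5972 -0.0181] [40. 56.]
gold 250 186 1233 z.015 [ 0.4329 -0.1673] z.021 ell [ 0.4327 -0.165 ] [47. 52.]
dark 414 179 13102 z.015 [ 0.5917 -0.1603] z.021 ell [ 0.5882 -0.1587] [121. 140.]
pale 432 31 5238 z.015 [ 0.5852 -0.0321] z.021 ell [ 0.5819 -0.025 ] [ 84. 152.]
206.0 217.4 121.5 [0.436  0.0702]
228.9 169.3 77.0 [ 0.5923 -0.0051]
208.3 169.9 95.0 [0.5916 0.0623]
201.2 72.9 93.5 [0.9213 0.0849]
```

Both green stars are on the board. Now the gold star.

send_rows(targets="-3 -1 80 0 0;-3 -1 130 0 0;-3 -1 150 0 0;-3 -1 150 0 0;-3 -1 150 0 255;-3 -1 150 0 255;-3 -1 150 0 255;-3 -1 150 0 255;-3 -1 150 0 255;-3 -1 150 0 255;-3 -1 140 0 255;-3 -1 20 0 255;-3 -1 20 0 255;-3 -1 20 0 255")

```text
time: 14.9
ee_pos: [0.4346, -0.1686, 0.1392]
tcp_rot: [179.5, 0.2, 90.0]
wrist_force: [-0.3, -0.1, 0.1]
opening: 0.0483
grasp_force: 26.1
```

send_rows(targets="-37 157 0 0 255;-37 157 0 0 255;-37 157 0 0 255;-37 157 0 0 255;-37 157 0 0 255;-37 157 0 0 255")

```text
time: 15.65
ee_pos: [0.5886, -0.2046, 0.1339]
tcp_rot: [180.0, 0.0, 90.0]
wrist_force: [0.6, 0.1, -0.4]
opening: 0.0479
grasp_force: 26.2
```

```bash
sed -i 's/board(v,"pale",.0895)/board(v,"pale",.0895);board(v,"dark",.0645)/' fit.py; python3 w.py w6; python3 fit.py wrist,top
```

```text
15.7 [ 0.5887 -0.2046  0.134 ] [1.7996e+02 2.0000e-02 8.9990e+01]
green 493 314 1861 z.015 [ 0.8463 -0.3437] z.021 ell [ 0.8659 -0.3459] [68. 95.]
gold 262 239 1362 z.015 [ 0.5998 -0.2562] z.021 ell [ 0.6028 -0.2507] [42. 77.]
dark 254 139 16452 z.015 [ 0.5924 -0.1595] z.021 ell [ 0.5924 -0.1591] [146. 147.]
wristTraceback (most recent call last):
  File "fit.py", line 12, in <module>
    if n=="wrist": board(v,"pale",.0895);board(v,"dark",.0645)
                   ~~~~~^^^^^^^^^^^^^^^^
  File "fit.py", line 5, in board
    c=max((b for b in blobs(v[0],*COL[k],300)),key=lambda b:b[2])[3]
      ~~~^^^^^^^^^^^^^^^^^^^^^^^^^^^^^^^^^^^^^^^^^^^^^^^^^^^^^^^^
ValueError: max() iterable argument is empty
```

View pics/w6.png

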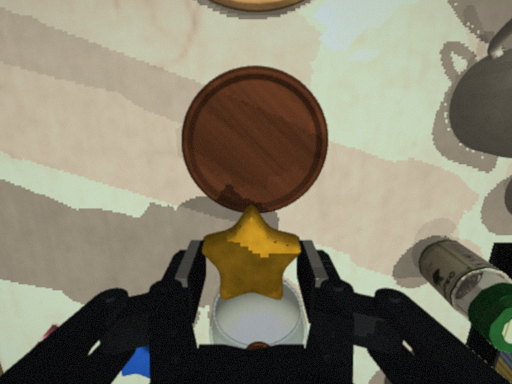

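```bash
sed -i 's/board(v,"pale",.0895);//' fit.py; python3 fit.py wrist,top
```

```text
wrist
dark [ 0.5924 -0.1637  0.062 ] n 46 med res 0.0001
top
pale [0.5898 0.0262 0.0902]
dark [ 1.825  -0.0738  1.006 ]
```

Dark board is at (0.5915, -0.164). I place the gold star.

send_rows(targets="41 3 0 0 255;41 3 30 0 255;41 3 80 0 255;41 3 105 0 255;41 3 115 0 255;41 3 115 0 255;41 3 115 0 255;41 3 115 0 70;41 3 115 0 70;41 3 115 0 70;41 3 80 0 70;41 3 20 0 0;41 3 0 0 0;41 3 0 0 0")

```text
time: 17.6
ee_pos: [0.5932, -0.164, 0.1351]
tcp_rot: [179.8, 0.1, 90.0]
wrist_force: [-0.8, -0.2, -0.9]
opening: 0.0853
grasp_force: 0.0
```

send_rows(targets="40 -16 -80 0 0;140 -16 -80 0 0;240 -16 -80 0 0;340 -16 -80 0 0;352 -16 -80 0 0;352 -16 -80 0 0;352 -16 -80 0 0;352 -16 -80 0 0;352 -16 -80 0 0;352 -16 -80 0 0")

```text
time: 18.85
ee_pos: [0.5765, 0.1868, 0.2132]
tcp_rot: [-180.0, 0.0, 89.9]
wrist_force: [-0.1, -0.9, 0.4]
opening: 0.0855
grasp_force: 0.0
```

```bash
python3 w.py w7; python3 - <<'E'
from h import *
v=grab("top")
for k in("gold","green"):
  for x,y,a,c in blobs(v[0],*COL[k]): print(k,round(x,1),round(y,1),a,onz(v,(x,y),.03)[:2].round(4))
E
python3 fit.py top,scene
```

```text
18.9 [0.5765 0.1869 0.2133] [179.99   0.    89.9 ]
green 264 311 727 z.015 [ 0.5944 -0.0138] z.021 ell [ 0.5946 -0.0096] [35. 38.]
green 264 267 943 z.015 [0.5941 0.0564] z.021 ell [0.5939 0.0604] [41. 43.]
green 127 252 514 z.015 [0.4176 0.0778] z.021 ell [0.426  0.0908] [32. 49.]
gold 113 142 995 z.015 [0.4203 0.2182] z.021 ell [0.429  0.2222] [35. 77.]
pale 252 300 4778 z.015 [0.5787 0.005 ] z.021 ell [0.5929 0.0287] [106. 125.]
pale 292 256 1729 z.015 [0.6299 0.0714] z.021 ell [0.6218 0.0726] [39. 93.]
pale 253 140 449 z.015 [0.5797 0.221 ] z.021 ell [0.5799 0.2212] [24. 28.]
gold 276.9 168.8 125.0 [ 0.5916 -0.162 ]
gold 208.8 80.7 96.0 [0.8939 0.0597]
gold 229.0 69.7 47.0 [ 0.931  -0.0082]
gold 214.3 68.3 43.0 [0.9365 0.0411]
gold 200.5 27.5 133.0 [1.0814 0.0872]
green 205.9 217.8 81.5 [0.4349 0.0703]
green 228.8 169.3 76.0 [ 0.5924 -0.0049]
green 208.3 169.9 91.5 [0.5915 0.0622]
green 201.2 72.9 94.5 [0.9213 0.085 ]
top
pale [ 0.5171 -0.2139  0.3707]
dark [ 0.5895 -0.164   0.0599]
scene
pale [0.5915 0.0291 0.089 ]
dark [ 0.5858 -0.1673  0.0638]
```

View pics/w7.png

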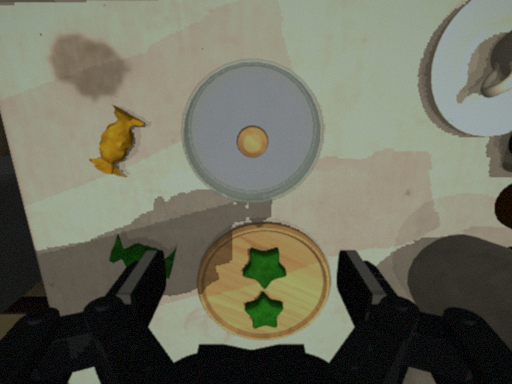

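The wide dome and its pale knob at (253,140) are in the wrist view; both stars lie flat on the pale board. I triangulate the knob.

```bash
python3 - <<'E'
from h import *
W,T,S=grab("wrist"),grab("top"),grab("scene")
f=lambda v,k,p:min(blobs(v[0],*COL[k],15),key=lambda b:np.hypot(b[0]-p[0],b[1]-p[1]))[:2]
w=f(W,"pale",(253,140))
print(w,[ (z,onz(W,w,z)[:2].round(4)) for z in(.082,.09,.096)])
for n,v,p in(("top",T,(154,172)),("scene",S,(228,116))):
    q=f(v,"pale",p); print(n,np.round(q,1),tri(W,w,v,q), onz(v,q,.09).round(4))
E
```

```text
(252.96870286576166, 140.34653092006033) [(0.082, array([0.5793, 0.2297])), (0.09, array([0.5792, 0.2308])), (0.096, array([0.5792, 0.2316]))]
top [111.8 139.5] (array([0.59090081, 0.26651233, 0.41491274]), np.float64(0.03139216105754904)) [0.6837 0.3616 0.09  ]
scene [227.6 115.4] (array([0.57796129, 0.2313022 , 0.08913906]), np.float64(0.002803751889885582)) [0.5761 0.2309 0.09  ]
```

send_rows(targets="43 1 0 0 0;43 1 60 0 0;43 1 110 0 0;43 1 140 0 0;43 1 148 0 0;43 1 148 0 0;43 1 148 0 255;43 1 148 0 255;43 1 148 0 255;43 1 148 0 255;43 1 148 0 255;43 1 148 0 255;43 1 148 0 255;43 1 148 0 255;43 1 135 0 255;43 1 100 0 255;43 1 60 0 255;43 1 48 0 255;43 1 48 0 255", newtons=40)

```text
time: 21.58
ee_pos: [0.5775, 0.2313, 0.1652]
tcp_rot: [180.0, -0.0, 90.0]
wrist_force: [0.3, 0.2, -4.2]
opening: 0.0265
grasp_force: 40.0
```

```bash
python3 w.py w8; python3 - <<'E'
from h import *
cv2.imwrite("pics/s8.png",cv2.resize(grab("scene")[0][60:240,150:390],(800,600)))
E
```

```text
21.62 [0.5771 0.2312 0.1639] [-1.7992e+02  3.0000e-02  9.0000e+01]
gold 97 194 1261 z.015 [0.4196 0.2165] z.021 ell [0.4287 0.2215] [42. 77.]
pale 238 341 317 z.015 [0.5617 0.0259] z.021 ell [0.5601 0.033 ] [14. 47.]
```

View pics/s8.png

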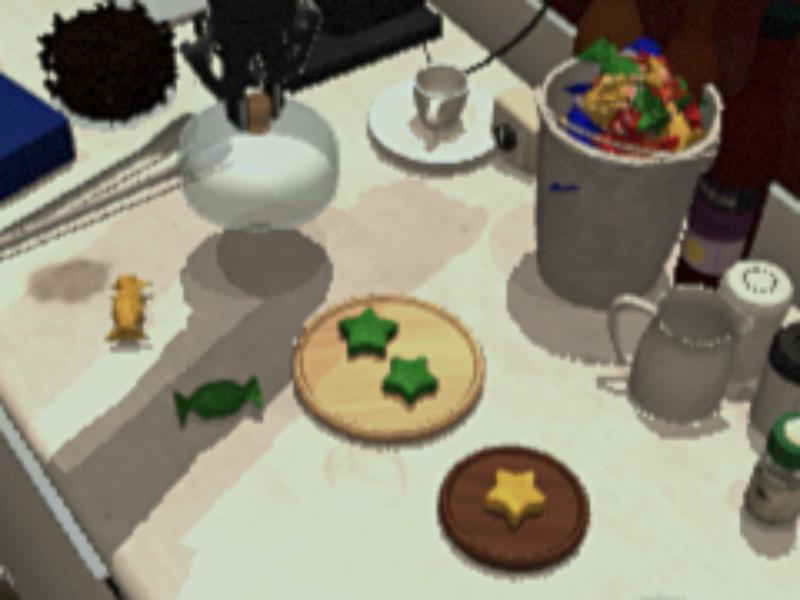

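The wide dome is held level with its rim about 0.1 m up, and the stars are flat on their boards. I carry it over the pale board.

send_rows(targets="-20 2 0 0 255;-60 5 0 0 255;-110 8 0 0 255;-160 12 0 0 255;-190 14 0 0 255;-204 14 0 0 255;-204 14 0 0 255;-204 14 20 0 255;-204 14 40 0 255;-204 14 55 0 255;-204 14 60 0 255;-204 14 60 0 255")

```text
time: 23.18
ee_pos: [0.5913, 0.0276, 0.1054]
tcp_rot: [-180.0, -0.0, 90.0]
wrist_force: [-0.5, 1.3, -3.8]
opening: 0.0264
grasp_force: 40.0
```

```bash
python3 - <<'E'
from h import *
print(bot.get_obs()['ee_pos'].round(4))
a=cv2.resize(grab("scene")[0][100:220,200:340],(700,600),interpolation=2)
cv2.imwrite("pics/s9.png",a)
E
```

```text
[0.5913 0.0276 0.1054]
```

View pics/s9.png

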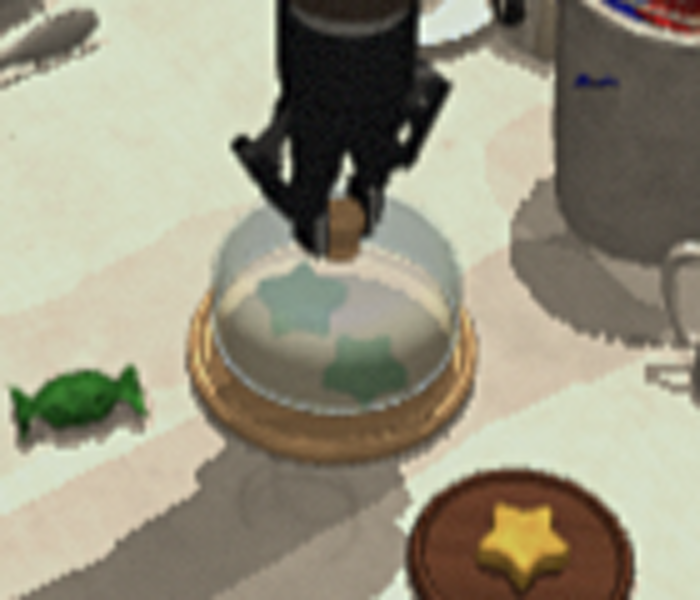

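The dome is centred over the board (centre column 337 against 332 in the crop). I lower it gently.

send_rows(targets="0 0 8 0 255;0 0 14 0 255;0 0 18 0 255;0 0 20 0 255;0 0 22 0 255;0 0 23 0 255;0 0 24 0 255;0 0 25 0 255;0 0 25 0 255")

```text
time: 24.35
ee_pos: [0.5914, 0.0273, 0.0803]
tcp_rot: [180.0, -0.0, 90.0]
wrist_force: [0.5, 0.1, -3.3]
opening: 0.0266
grasp_force: 40.0
```

Not touching yet (still carrying about 3.5 N); I continue in small steps.

send_rows(targets="0 0 0.5 0 255;0 0 1 0 255;0 0 1.5 0 255;0 0 1.5 0 255;0 0 2 0 255;0 0 2 0 255;0 0 2 0 255")

```text
time: 25.22
ee_pos: [0.5915, 0.0273, 0.0801]
tcp_rot: [179.9, -0.0, 90.0]
wrist_force: [-6.4, 0.0, 10.9]
opening: 0.0265
grasp_force: 41.2
```

Contact is at the expected seated height (0.080 against 0.0796). I relax the press, release and rise.

send_rows(targets="0 0 -1.5 0 255;0 0 -1.5 0 255;0 0 -1.5 0 200;0 0 -1.5 0 150;0 0 -1.5 0 100;0 0 -1.5 0 50;0 0 -1.5 0 0;0 0 -1.5 0 0;0 0 -1.5 0 0;0 0 -30 0 0;0 0 -80 0 0;0 0 -130 0 0;0 0 -130 0 0")

```text
time: 26.85
ee_pos: [0.5928, 0.0273, 0.2129]
tcp_rot: [179.6, -0.0, 90.0]
wrist_force: [1.6, 0.3, -0.8]
opening: 0.0855
grasp_force: 0.0
```

send_rows(targets="-60 0 0 0 0;-120 0 0 0 0;-180 0 0 0 0;-240 -3 0 0 0;-300 -3 0 0 0;-360 -3 0 0 0;-400 -3 0 0 0;-410 -3 0 0 0;-410 -3 0 0 0;-410 -3 0 0 0")

```text
time: 28.1
ee_pos: [0.5886, -0.3813, 0.2083]
tcp_rot: [-180.0, -0.0, 90.1]
wrist_force: [-0.3, 0.2, -0.4]
opening: 0.0854
grasp_force: 0.0
```

```bash
python3 - <<'E'
from h import *
W,T,S=grab("wrist"),grab("top"),grab("scene")
print(bot.get_obs()['ee_pos'].round(4))
for n,v in(("w",W),("t",T),("s",S)): print(n,[(round(b[0],1),round(b[1],1),b[2]) for b in blobs(v[0],(0,80,20),(14,255,160),12)])
c=lambda a,s:cv2.resize(a,s,interpolation=2)
cv2.imwrite("pics/m10.png",np.hstack([c(S[0][100:220,200:320],(400,400)),c(W[0],(400,400))]))
E
```

```text
[ 0.5887 -0.3815  0.2088]
w [(505.9, 336.9, 25.0), (470.1, 263.6, 7430.5), (258.5, 154.5, 642.0), (502.1, 133.3, 121.5), (507.7, 117.7, 31.0), (254.4, 8.5, 1291.5)]
t [(204.0, 380.9, 22.0), (379.5, 358.2, 13.5), (377.2, 328.4, 12.5), (63.4, 184.5, 47.5), (277.3, 170.0, 1012.0), (365.4, 97.2, 368.0), (325.8, 87.0, 55.5), (224.3, 84.6, 207.0), (191.2, 70.9, 13.5), (208.7, 63.1, 15.5), (14.8, 48.0, 150.5), (254.9, 24.4, 18897.0)]
s [(36.1, 264.0, 344.0), (353.5, 247.0, 97.0), (470.1, 312.7, 6383.5), (445.2, 231.1, 1095.0), (414.8, 203.5, 44.5), (303.6, 212.1, 1242.5), (45.0, 213.7, 2178.0), (392.1, 174.4, 17.0), (62.2, 177.7, 13.0), (116.4, 123.5, 12.5), (387.5, 118.3, 33.0), (81.7, 121.2, 1056.5), (342.9, 103.6, 61.0), (373.3, 103.9, 320.5), (435.8, 75.0, 26.0), (439.9, 60.9, 180.0), (170.0, 71.8, 57.0), (453.3, 50.9, 50.5), (472.4, 52.5, 228.0), (336.1, 17.8, 48.0), (487.4, 117.4, 7456.0), (327.9, 10.8, 1844.0), (180.3, 7.9, 656.5)]
```

View pics/m10.png

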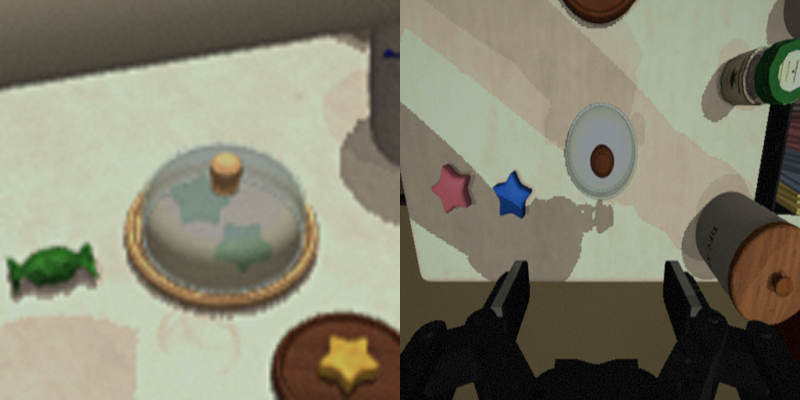

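The pale dome is seated level inside the lip (crop left half, around (222,220)). The dark knob is at wrist pixel (258,155) and scene pixel (353,247).

```bash
python3 - <<'E'
from h import *
W,S=grab("wrist"),grab("scene"); w=(258.5,154.5);s=(353.5,247)
print(tri(W,w,S,s),onz(W,w,.08).round(4),onz(S,s,.08).round(4))
E
```

```text
(array([ 0.59555128, -0.35180518,  0.07369313]), np.float64(0.0032576792565648786)) [ 0.5965 -0.3519  0.08  ] [ 0.5906 -0.3531  0.08  ]
```

send_rows(targets="29 6 0 0 0;29 6 60 0 0;29 6 110 0 0;29 6 140 0 0;29 6 149 0 0;29 6 149 0 0;29 6 149 0 255;29 6 149 0 255;29 6 149 0 255;29 6 149 0 255;29 6 149 0 255;29 6 149 0 255;29 6 149 0 255;29 6 149 0 255;29 6 136 0 255;29 6 100 0 255;29 6 60 0 255;29 6 49 0 255;29 6 49 0 255", newtons=40)

```text
time: 30.72
ee_pos: [0.5945, -0.3538, 0.1591]
tcp_rot: [180.0, 0.0, 90.0]
wrist_force: [0.3, 0.2, -1.8]
opening: 0.0266
grasp_force: 39.7
```

send_rows(targets="20 0 0 0 255;60 -1 0 0 255;110 -2 0 0 255;150 -3 0 0 255;178 -3 0 0 255;189 -3 0 0 255;189 -3 0 0 255;189 -3 20 0 255;189 -3 40 0 255;189 -3 55 0 255;189 -3 60 0 255;189 -3 60 0 255")

```text
time: 32.22
ee_pos: [0.5913, -0.165, 0.0993]
tcp_rot: [-180.0, -0.0, 90.0]
wrist_force: [0.1, 0.0, -1.7]
opening: 0.0264
grasp_force: 39.7
```

```bash
python3 - <<'E'
from h import *
print(bot.get_obs()['ee_pos'].round(4))
cv2.imwrite("pics/s11.png",cv2.resize(grab("scene")[0][150:260,240:370],(709,600),interpolation=2))
E
```

```text
[ 0.5913 -0.165   0.0993]
```

View pics/s11.png

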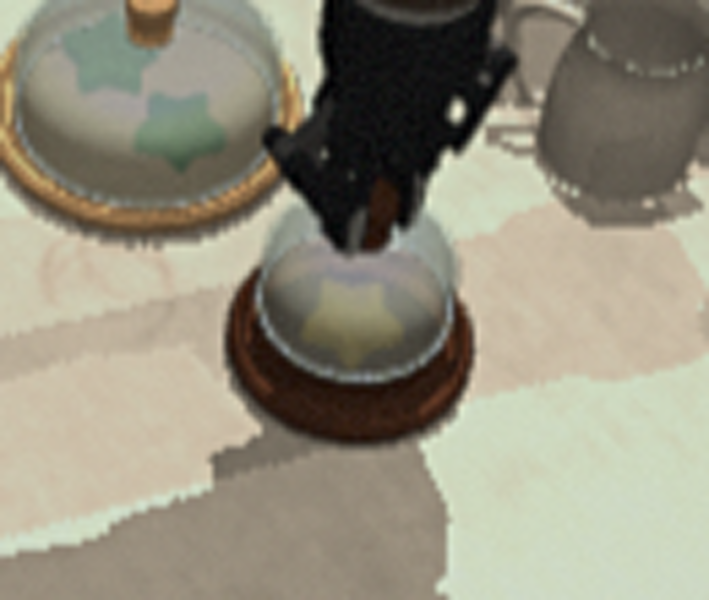

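Centred to within about 2 mm (357 against 350 in the crop). I nudge it back slightly and lower.

send_rows(targets="1 -1 8 0 255;1 -1 14 0 255;1 -1 18 0 255;1 -1 21 0 255;1 -1 23 0 255;1 -1 24 0 255;1 -1 25 0 255;1 -1 25.5 0 255;1 -1 26 0 255;1 -1 26 0 255;1 -1 26 0 255")

```text
time: 33.65
ee_pos: [0.5907, -0.1638, 0.074]
tcp_rot: [179.9, 0.0, 90.0]
wrist_force: [-0.1, 1.0, 4.3]
opening: 0.0262
grasp_force: 40.3
```

Seated (4 N, z 0.074 against 0.0736 expected). Release and rise.

send_rows(targets="0 0 -0.5 0 255;0 0 -0.5 0 200;0 0 -0.5 0 150;0 0 -0.5 0 100;0 0 -0.5 0 50;0 0 -0.5 0 0;0 0 -0.5 0 0;0 0 -0.5 0 0;0 0 -30 0 0;0 0 -80 0 0;0 0 -140 0 0;0 -60 -160 0 0;0 -120 -160 0 0;0 -180 -160 0 0;0 -200 -160 0 0;0 -200 -160 0 0;0 -200 -160 0 0")

```text
time: 35.78
ee_pos: [0.3911, -0.1638, 0.2333]
tcp_rot: [180.0, 0.0, 90.0]
wrist_force: [-0.3, 0.0, -0.5]
opening: 0.0854
grasp_force: 0.0
```

```bash
python3 - <<'E'
from h import *
S,T=grab("scene"),grab("top")
c=lambda a:cv2.resize(a,(400,400),interpolation=2)
cv2.imwrite("pics/m12.png",np.hstack([c(S[0][120:260,210:350]),c(T[0][110:250,170:310])]))
for k in("green","gold"): print(k,[np.round(onz(T,b[:2],.02)[:2],3) for b in blobs(T[0],*COL[k])])
E
```

```text
green [array([0.437, 0.071]), array([ 0.789, -0.288]), array([0.925, 0.086])]
gold [array([0.422, 0.219]), array([0.898, 0.061]), array([ 0.935, -0.008]), array([0.94 , 0.042]), array([1.087, 0.089])]
```

View pics/m12.png

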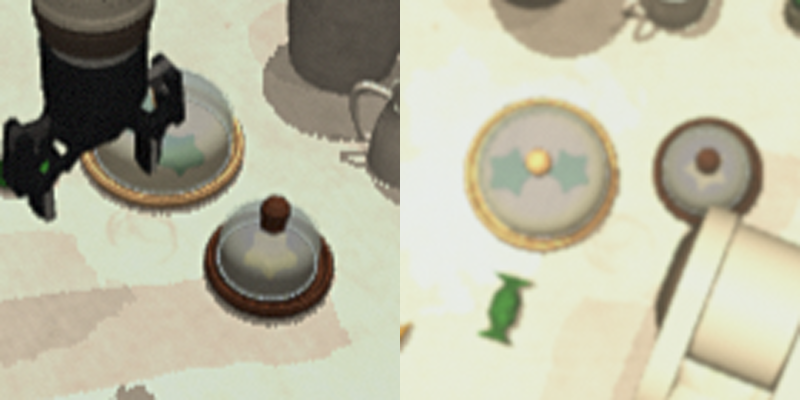

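Both domes sit level inside their lips: the top view shows the pale board at (540,172) with two stars and the dark one at (708,165) with the gold star. The twists have not moved. I hand in.

```bash
python3 -c "
from workcell import ticket
print(ticket.job_done())"
```

```text
the job is handed in; nothing more can be done
None
```

Job handed in at about 36 s: both green stars are on the pale board and the gold star is in the middle of the dark board. Each board is covered by its own dome, which looked level and inside the lip in the last pictures; the hand-in returned no verdict.

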